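# Check a lock box's spring latch and set the result marker

## Task

Check the spring latch in the lid of the metal lock box: press its pad straight down, feeling the force, until it clicks down and stays or until it has withstood 12 N without clicking, and never push on the box or latch with more than 16 N. Then record the result by standing the steel marker fully home in the white block: in the round socket if the latch clicked, in the square socket if it did not. Leave the other things on the bench where they are.

Things in the scene. Friction and masses are not known exactly. Their poses are not given: they have to be found in the camera images.
- lockbox: fixed metal lock box, 156 x 126 mm, its lid's top 72 mm above the bench; origin at the centre of its underside, z up, its front (hasp strap) faces its own -x. A black collar (54 mm square, top at 85 mm) 25 mm in front of the lid's centre holds the latch pad; behind it is a low handle (86 mm high).
- latch_pad (a point): centre of the top face of the latch pad: a flat grey ribbed plate, 40 mm (along the box's x) x 46 mm, 112 mm above the bench when up and 96 mm when clicked down; it moves with the pad
- latch (a joint): how far the pad is pressed down, m: 0 up, 0.016 on its stop. A snap catch: resistance starts at 1/8 of its peak, is half of it at about 2 mm, peaks at 7 mm and falls away; past 14 mm the pad snaps to its stop and stays down; let go sooner it springs back up. The peak (release force) is hidden and varies from start to start from about 4 to 27 N.
- block: fixed white result block, 80 x 150 x 30 mm (x, y, z); origin at the centre of its underside, z up. Two sockets 20 mm deep open in its top: a round one at y = +34 mm and a square one at y = -30 mm; a stubby post 12 mm across and 12 mm high stands on the top at the end by the square socket (y = -65 mm).
- round_socket (a point): centre of the mouth of the round socket (29 mm across, 20 mm deep), at the block's top, 30 mm above the bench; for a latch that clicked
- square_socket (a point): centre of the mouth of the square socket (29 x 29 mm, 20 mm deep), at the block's top, 30 mm above the bench; for a latch that did not click
- marker_center (a point): centre, half-way up, of the loose result marker: a plain steel cylinder 26 mm across and 70 mm tall, about 0.1 kg, standing on the bench with its axis z up; its centre is 35 mm above the bench there and 45 mm when it is fully home in a socket
- dish: bystander, to be left alone: small open glass bowl, 72 mm across, 32 mm tall; origin at the middle of its underside
- drops: bystander, to be left alone: brown glass dropper bottle, 34 mm across, 75 mm tall; origin at the middle of its underside
- beaker: bystander, to be left alone: clear plastic cup, 60 mm across, 80 mm tall; origin at the middle of its underside
- soap: bystander, to be left alone: white plastic bottle, 60 mm across, 130 mm tall; origin at the middle of its underside
- spatula: bystander, to be left alone: metal spatula lying flat, 160 mm long; origin at the middle of its underside
- tape: bystander, to be left alone: roll of paper tape lying flat, 60 mm across, 20 mm tall; origin at the middle of its underside
- jar: bystander, to be left alone: glass jar with white cap, 56 mm across, 60 mm tall; origin at the middle of its underside
Mind the look-alikes: they are no part of the job. What is shaped like the part that bears marker_center but green or purple is not meant. Leave any red look-alike of the block alone.

How it is judged:
By the outcome, as a careful person would: the job done as asked, in the order asked, and still so for the second after the job is handed in, with the robot touching nothing.
It also fails if it takes over 72 s, if anything falls off the work surface, if the arm or the gripper's body presses on something with over 40 N, if the wrist force passes 120 N, or if a joint passes its speed limit or range.

## Robot

A 6-joint arm with a two-finger parallel gripper is mounted at the origin on the work surface. World frame = base frame: x ahead of the robot, y to its left, z up, the work surface at z = 0. Lengths are in m, angles in rad, forces in N, time in s.
With the tool pointing down it reaches from about 0.2 to 0.875 m from the base axis. Payload 3.4 kg.
Tool frame: the origin (TCP) lies between the finger pads; the fingertips stand 25 mm ahead of it and the grasp point (between the pads) lies 6 mm ahead of it (r.nose_length is the z of the fingertips in the tool frame, in m); z points along the fingers, y is the line along which they close (so a half turn about z gives the same grasp; the last joint's range is limited). The gripper opens to 94 mm and grips with 3 to 60 N. Pads are 16 mm wide; open, the fingers measure 119 mm over their backs; the gripper's body (75 mm by 177 mm) begins 78 mm behind the grasp point.
Start: joints at [1.128, 0.276, 1.505, -0, 1.361, -0.121], TCP at [0.182, 0.546, 0.23] pointing down, gripper open.
Joint ranges: [-2.89, 2.89], [-0.75, 2.08], [0.22, 2.7], [-1.18, 4.32], [0.11, 2.71], [-2.7, 2.7]. Speed limits (rad/s): [2.57, 2.57, 3.14, 3.14, 3.14, 3.14].

## Interface

Orientations are given as a unit quaternion [w, x, y, z].
In Python, from plant import r, gripper_to, inverse_kinematics, vision, models, telemetry gives the robot as it stands. Calls block until the motion is done:
- r.move_to(position, orientation): joint-space move of the TCP to a pose.
- r.move_l(position, rot=None, vel=0.15, guard=None): straight line of the TCP; rot=None keeps the orientation; vel is the mean speed in m/s. With guard (N) it stops when the force on the tool has changed by that much, and returns True; else False.
- r.movej(angles): joint-space move.
- gripper_to(opening, f_grip=None): finger opening in m; f_grip is the grip in N (None keeps the last); returns when the fingers have stopped.
- r.hold(seconds).
- inverse_kinematics(position, orientation): joint angles nearest the present ones, or None.
- vision.snapshot(name): name is "side" or "top"; returns the picture (400x640x3 uint8, red, green, blue); there is no depth.
- vision.get_calibration(name): a dict with "fx", "fy", "cx", "cy" (pixels), "D" ([k1, k2, p1, p2, k3] as OpenCV has them; the pictures are not rectified), "position" and "orientation" of the camera in the world. Camera axes: x right, y down, z forward; pixel columns grow to the right and rows downward; lengths in m; the calibration is good to about 2 mm. A picture is of the moment at which its call begins. get_calibration takes no time and is no camera call.
A pose or a line that the arm cannot do raises r.PlanningError and nothing moves.
- r.sign_off(): hands the job in; it is judged then, once.
Trained networks look in the newest picture that a camera, given by its name, has taken for a name from the list of things; names that differ only in an ending like _2 or _b are one class to them, and where a whole thing is asked for, a point or a joint stands for the part that bears it (a point fixed in the world has none). Each returns a list of dicts, best first, with "score" (0 to 1); they miss things now and then, are a little off and sometimes report something else, mostly with a low value. They report only what shows in the picture. A call takes as long as a camera call. They do not tell look-alikes from the thing itself.
- models.boxes_of(thing, camera): "at" ([x, y, z] in m, in world coordinates, good to about 4 mm: the middle of the surface that is visible of it).
- models.regions_of(thing, camera): "pixels" (400x640 bool, what is visible of it).
- models.mark_of(thing, camera): "at" ([x, y, z] in m, in world coordinates, good to about 4 mm: a listed point, or the origin of a listed thing).
Readings, each from a call of its own:
- telemetry.current_t(): time.
- telemetry.current_joints(): joint angles.
- telemetry.current_dq(): joint speeds.
- telemetry.current_joint_efforts(): joint torques, N m.
- telemetry.current_ee_pos(): TCP position.
- telemetry.current_tool_rot(): TCP orientation.
- telemetry.current_wrist_force(): force on the tool from outside, world axes, zero at the start.
- telemetry.current_torque(): the same for the moment, N m.
- telemetry.current_opening(): finger opening in m.
- telemetry.current_finger_force(): force on a finger pad.
Only numpy, scipy, OpenCV 4.12 (cv2) and the standard library are available. Lean on these libraries where they do the work, as an engineer would, in place of code of your own. Each camera call takes 0.05 s, during which the arm holds its last target. There are 200 camera calls.

## Working session

There is one attempt and no reset: what is moved stays moved. The work goes in short steps, each a Python script; the robot and the scene stay as the last script left them, time stands still between calls to the robot, and variables do not carry over. Pictures are saved under pics/ and viewed, at most 10 in all, crops included, and the job is handed in when it is done.

```bash
mkdir -p pics; ls
python3 - <<'E'
from plant import r, vision, models, telemetry
import cv2
for c in ("top","side"):
    im=vision.snapshot(c); cv2.imwrite(f"pics/{c}0.png",im[:,:,::-1])
    k=vision.get_calibration(c); print(c,k)
    for n in ("latch_pad","lockbox","block","round_socket","square_socket","marker_center"):
        for d in models.mark_of(n,c)[:4]: print(n,d["score"],d["at"])
print(telemetry.current_t(),r.nose_length,telemetry.current_tool_rot())
E
```

```text
pics
top {'fx': 410.6592396183518, 'fy': 410.6592396183518, 'cx': 326.360781023652, 'cy': 198.8659558740043, 'D': array([-0.06663237,  0.        ,  0.        ,  0.        ,  0.        ]), 'position': array([0.49151955, 0.01196481, 1.081141  ]), 'orientation': array([-0.03697332,  0.71473139, -0.69792987,  0.02619004])}
latch_pad 0.69 [0.5359, -0.1712, 0.112]
lockbox 0.68 [0.5562, -0.1821, -0.0006]
lockbox 0.39 [0.7755, 0.2494, 0.0027]
block 0.9 [0.3315, 0.195, -0.002]
block 0.86 [0.5391, 0.2121, 0.0034]
block 0.27 [0.7696, 0.1125, -0.0014]
round_socket 0.8 [0.3465, 0.2214, 0.0285]
round_socket 0.77 [0.5639, 0.2382, 0.032]
square_socket 0.96 [0.5203, 0.1836, 0.0276]
square_socket 0.79 [0.3179, 0.1706, 0.0336]
square_socket 0.57 [0.7718, 0.1136, 0.0002]
marker_center 0.68 [0.5478, 0.0035, 0.0319]
marker_center 0.62 [0.6409, -0.009, 0.0368]
marker_center 0.49 [0.77, 0.116, -0.002]
marker_center 0.43 [0.577, 0.0586, 0.0371]
side {'fx': 414.21317822353495, 'fy': 414.21317822353495, 'cx': 318.0583622202097, 'cy': 199.86348821978757, 'D': array([-0.00474776,  0.        ,  0.        ,  0.        ,  0.        ]), 'position': array([0.44976533, 0.63767633, 0.76706365]), 'orientation': array([ 0.02930685, -0.07755429,  0.92322706, -0.37520427])}
latch_pad 0.42 [0.7283, -0.0107, -0.0005]
lockbox 0.58 [0.5532, -0.1906, -0.0003]
lockbox 0.3 [0.8096, 0.05, -0.0007]
block 0.94 [0.5367, 0.2114, -0.0019]
block 0.82 [0.3279, 0.195, 0.0032]
round_socket 0.69 [0.5572, 0.239, 0.0292]
round_socket 0.66 [0.344, 0.2266, 0.0261]
square_socket 0.92 [0.3128, 0.1716, 0.0294]
square_socket 0.91 [0.529, 0.1858, 0.0294]
marker_center 0.87 [0.5741, 0.0632, 0.0361]
marker_center 0.84 [0.6391, -0.0045, 0.0407]
marker_center 0.77 [0.5494, 0.0073, 0.0371]
0.7 0.025 [3.07601085e-05 1.60216211e-01 9.87081940e-01 9.41753829e-05]
```

View pics/top0.png

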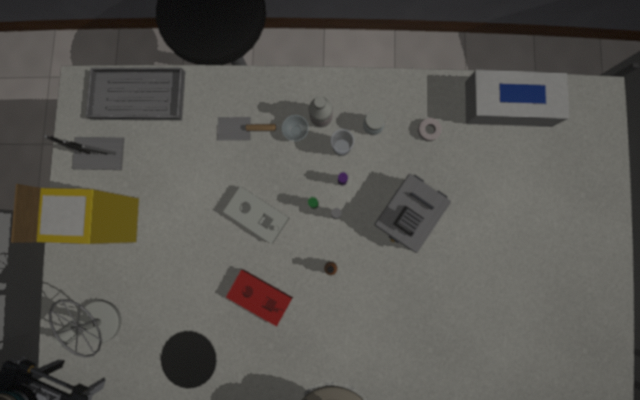

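View pics/side0.png

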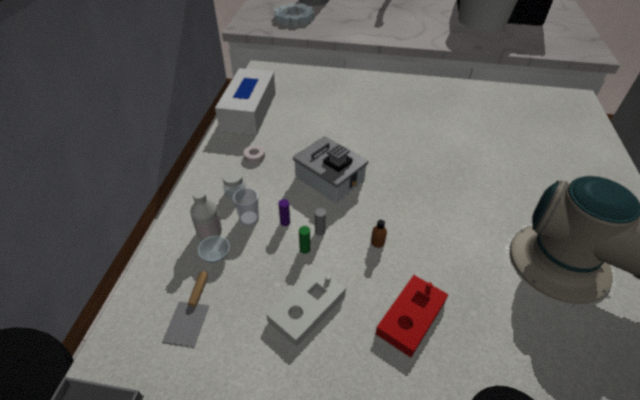

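Candidates for the marker: purple at top (343,178) / side (284,212), green at top (313,203) / side (304,239), and grey at top (336,213) / side (320,222). The steel marker must be the grey one, near (0.549, 0.006). There are two blocks: red at top (259,297), and white at top (255,214), which is the one meant. I'll confirm both in a crop and refine the poses by fitting silhouettes.

```bash
cat > h.py <<'E'
import numpy as np, cv2
from scipy.spatial.transform import Rotation as R
from scipy.optimize import minimize
from plant import r, gripper_to, inverse_kinematics, vision, models, telemetry
def proj(P,c):
    k=vision.get_calibration(c); q=k["orientation"]
    Rc=R.from_quat([q[1],q[2],q[3],q[0]]).as_matrix()
    pc=(np.atleast_2d(P)-k["position"])@Rc
    K=np.array([[k["fx"],0,k["cx"]],[0,k["fy"],k["cy"]],[0,0,1]])
    return cv2.projectPoints(pc,np.zeros(3),np.zeros(3),K,k["D"])[0][:,0]
def block_pts(p):
    c,s=np.cos(p[2]),np.sin(p[2])
    return np.array([[p[0]+c*x-s*y,p[1]+s*x+c*y,z] for x in(-.04,.04) for y in(-.075,.075) for z in(0,.03)])
def cyl_pts(p,rad=.013,z0=0,z1=.07):
    a=np.linspace(0,2*np.pi,32,endpoint=False)
    return np.array([[p[0]+rad*np.cos(t),p[1]+rad*np.sin(t),z] for t in a for z in(z0,z1)])
S=8
def render(P,c):
    m=np.zeros((400*S,640*S),np.uint8); h=cv2.convexHull(((proj(P,c)+.5)*S).astype(np.float32))
    cv2.fillConvexPoly(m,np.round(h*16).astype(np.int32),1,shift=4)
    return cv2.resize(m.astype(np.float32),(640,400),interpolation=cv2.INTER_AREA)
def fit(fn,p0,masks):
    f=lambda p: sum(np.abs(render(fn(p),c)-m).sum() for c,m in masks.items())
    p0=np.array(p0); d=np.array([.004,.004,.05])[:len(p0)]
    o=minimize(f,p0,method="Nelder-Mead",options=dict(initial_simplex=np.vstack([p0]+[p0+d*e for e in np.eye(len(p0))]),xatol=1e-4,fatol=.2))
    return o.x,o.fun
def near(thing,c,fn,p):
    w=render(fn(p),c); L=models.regions_of(thing,c)
    return max((d["pixels"].astype(np.float32) for d in L),key=lambda m:(m*w).sum()/(m+w).sum())
def Q(yaw): # tool down, y axis at angle yaw
    m=np.column_stack([[-np.sin(yaw),np.cos(yaw),0],[np.cos(yaw),np.sin(yaw),0],[0,0,-1]])
    q=R.from_matrix(m).as_quat(); return np.array([q[3],q[0],q[1],q[2]])
E
python3 - <<'E'
from h import *
ims={c:vision.snapshot(c) for c in("top","side")}
for n,fn,p in(("block",block_pts,[.538,.212,-.585]),("marker_center",cyl_pts,[.549,.006])):
    M={c:near(n,c,fn,p) for c in ims}
    for s in(["top"],["side"],["top","side"]): 
        print(n,s,*fit(fn,p,{c:M[c] for c in s}),[int(M[c].sum()) for c in s])
for c in ims:
    for d in models.boxes_of("latch_pad",c)[:2]: print(c,d)
    print(c,proj([[.536,-.171,.112],[.549,.006,.035],[.574,.061,.035],[.538,.212,.03]],c).round())
a=cv2.resize(ims["side"][130:350,255:415],None,fx=2.7,fy=2.7,interpolation=cv2.INTER_CUBIC)
b=cv2.resize(ims["top"][165:255,215:455],None,fx=1.5,fy=1.5)
b=cv2.resize(ims["top"][165:265,375:455],None,fx=4,fy=4,interpolation=cv2.INTER_CUBIC)
o=np.zeros((600,760,3),np.uint8); o[:a.shape[0],:a.shape[1]]=a; o[:400,435:755]=b
cv2.imwrite("pics/crop.png",o[:,:,::-1])
E
```

```text
block ['top'] [ 0.56290533  0.1900806  -0.18793361] 2245.0 [405]
block ['side'] [ 0.54050959  0.21097861 -0.55250593] 75.421875 [3188]
block ['top', 'side'] [ 0.54035042  0.21091504 -0.54820737] 2339.234375 [405, 3188]
marker_center ['top'] [0.54994118 0.0036188 ] 13.265625 [89]
marker_center ['side'] [0.5484707  0.00594238] 25.5 [287]
marker_center ['top', 'side'] [0.54872506 0.00441663] 45.109375 [89, 287]
top {'at': [0.5396, -0.1695, 0.1124], 'score': 0.87}
top [[410. 219.]
 [335. 213.]
 [314. 203.]
 [255. 216.]]
side {'at': [0.5315, -0.1636, 0.1123], 'score': 0.77}
side [[336. 150.]
 [320. 222.]
 [305. 239.]
 [308. 301.]]
```

View pics/crop.png

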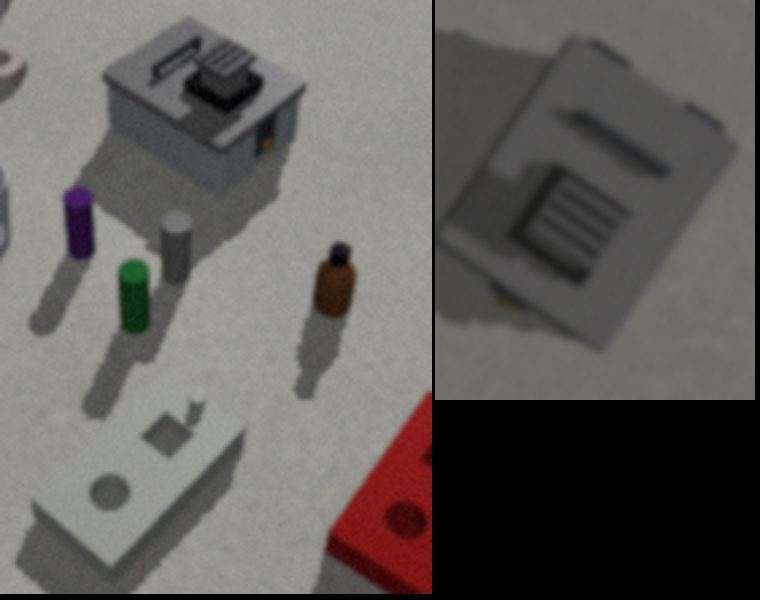

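The crop confirms it. The grey marker is at side (320,222), between purple (284,212) and green (304,239). The white block has its round socket at side (296,312), its square socket at (317,291) and its post beyond. The ribbed pad is at top (411,221), and the box yaw is about -34°. Next I'll press the pad.

```bash
cat > press.py <<'E'
from h import *
gripper_to(0.0,20)
x,y=.534,-.170; q=Q(np.radians(55.5))
r.move_to([x,y,.20],q); r.move_l([x,y,.150],vel=.1)
r.hold(.3); F=[telemetry.current_wrist_force()[2] for _ in range(1)]
for _ in range(4): r.hold(.05); F.append(telemetry.current_wrist_force()[2])
b=np.mean(F); print("base",np.round(F,2),telemetry.current_ee_pos(),telemetry.current_t())
r.move_l([x,y,.1395],vel=.03,guard=1.5)
z=telemetry.current_ee_pos()[2]; log=[]; mx=0; zc=None
while z>.137-.0185:
    z-=.0004
    g=r.move_l([x,y,z],vel=.01,guard=3.)
    f=telemetry.current_wrist_force()[2]-b; za=telemetry.current_ee_pos()[2]; log.append((round(za*1e3-25,2),round(f,2)))
    mx=max(mx,f)
    if zc is None and f>.4: zc=za
    if f>12.3: print("withstood");break
    if zc and zc-za>.0148: print("past 14.8 mm");break
print(log,mx,telemetry.current_t())
E
python3 press.py
```

```text
base [0.43 0.6  0.58 0.64 0.32] [ 0.53404371 -0.17003641  0.15017894] 6.475
past 14.8 mm
[(np.float64(113.88), np.float64(-0.13)), (np.float64(113.45), np.float64(-0.59)), (np.float64(112.97), np.float64(-0.36)), (np.float64(112.56), np.float64(0.13)), (np.float64(112.29), np.float64(-0.22)), (np.float64(111.9), np.float64(0.2)), (np.float64(111.51), np.float64(1.27)), (np.float64(111.11), np.float64(1.79)), (np.float64(110.69), np.float64(2.6)), (np.float64(110.28), np.float64(3.69)), (np.float64(109.9), np.float64(3.13)), (np.float64(109.48), np.float64(4.45)), (np.float64(109.06), np.float64(4.84)), (np.float64(108.7), np.float64(4.52)), (np.float64(108.37), np.float64(5.08)), (np.float64(108.04), np.float64(6.02)), (np.float64(107.67), np.float64(5.52)), (np.float64(107.3), np.float64(5.8)), (np.float64(106.95), np.float64(6.1)), (np.float64(106.57), np.float64(5.69)), (np.float64(106.21), np.float64(5.65)), (np.float64(105.79), np.float64(6.6)), (np.float64(105.41), np.float64(7.0)), (np.float64(105.03), np.float64(5.77)), (np.float64(104.59), np.float64(6.5)), (np.float64(104.17), np.float64(6.19)), (np.float64(103.75), np.float64(5.54)), (np.float64(103.3), np.float64(6.47)), (np.float64(102.83), np.float64(5.13)), (np.float64(102.36), np.float64(4.57)), (np.float64(101.83), np.float64(4.59)), (np.float64(101.35), np.float64(3.48)), (np.float64(100.87), np.float64(2.68)), (np.float64(100.46), np.float64(2.81)), (np.float64(100.07), np.float64(1.22)), (np.float64(99.68), np.float64(0.72)), (np.float64(99.27), np.float64(0.16)), (np.float64(98.71), np.float64(-1.38)), (np.float64(98.33), np.float64(-0.26)), (np.float64(98.1), np.float64(-0.22)), (np.float64(97.8), np.float64(-0.58)), (np.float64(97.37), np.float64(0.12)), (np.float64(96.98), np.float64(-0.81)), (np.float64(96.57), np.float64(-1.1))] 6.998233423178547 17.975
```

The force peaked at about 6.5 N at 7 mm, then fell to zero past 14 mm, which is what a click looks like. I'll retreat, check that the pad stays down, and re-measure the block and marker.

Run:
```python
from h import *
r.move_l([.534,-.170,.20],vel=.15)
p=[.45,-.05,.25]; r.move_to(p,Q(np.radians(45)))
ims={c:vision.snapshot(c) for c in("top","side")}
for c in ims:
    for n in("latch_pad","round_socket"):
        for d in models.mark_of(n,c)[:2]: print(c,n,d)
M={c:[] for c in ims}
for n,fn,p in(("block",block_pts,[.5405,.211,-.55]),("marker_center",cyl_pts,[.549,.005])):
    M={c:near(n,c,fn,p) for c in ims}
    for s in(["top"],["side"],["top","side"]): print(n,s,*fit(fn,p,{c:M[c] for c in s}),[int(M[c].sum()) for c in s])
print(telemetry.current_t(),telemetry.current_wrist_force())
a=cv2.resize(ims["side"][130:350,255:415],None,fx=2.7,fy=2.7,interpolation=cv2.INTER_CUBIC)
cv2.imwrite("pics/crop2.png",a[:,:,::-1])
```

```text
top latch_pad {'at': [0.537, -0.1745, 0.096], 'score': 0.73}
top round_socket {'at': [0.56, 0.2378, 0.0307], 'score': 0.84}
top round_socket {'at': [0.3449, 0.2264, 0.0287], 'score': 0.84}
side latch_pad {'at': [0.533, -0.1732, 0.0959], 'score': 0.73}
side round_socket {'at': [0.3449, 0.2284, 0.0267], 'score': 0.86}
side round_socket {'at': [0.7885, -0.0909, -0.005], 'score': 0.62}
block ['top'] [ 0.54295816  0.21179927 -0.55072463] 58.640625 [1896]
block ['side'] [ 0.54007472  0.21028034 -0.56523273] 107.703125 [3223]
block ['top', 'side'] [ 0.54105091  0.21055991 -0.55911556] 220.546875 [1896, 3223]
marker_center ['top'] [0.50231836 0.01859595] 190.53125 [101]
marker_center ['side'] [0.54835927 0.0032838 ] 15.71875 [279]
marker_center ['top', 'side'] [0.54838419 0.0031    ] 215.71875 [101, 279]
19.8167 [ 0.42779981 -0.349456    0.042697  ]
```

View pics/crop2.png

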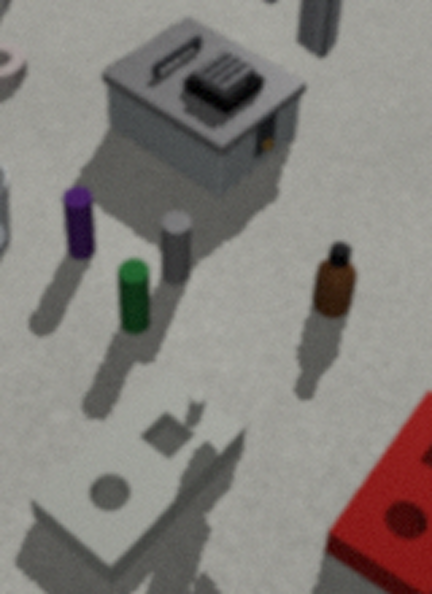

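The pad is down at 96 mm in both views, so the latch clicked and the round socket is the one to use. Now I'll grasp the grey marker, closing perpendicular to the direction of the green neighbour.

Run:
```python
from h import *
x,y=.549,.0045
for yaw in(-24,156): 
    j=inverse_kinematics([x,y,.06],Q(np.radians(yaw))); print(yaw,None if j is None else np.round(j,2))
    j=inverse_kinematics([.5595,.239,.07],Q(np.radians(yaw))); print(yaw,None if j is None else np.round(j,2))
q=min((Q(np.radians(a)) for a in(-24,156)),key=lambda q:abs((inverse_kinematics([x,y,.06],q) if inverse_kinematics([x,y,.06],q) is not None else [9]*6)[5]))
gripper_to(.05,25)
r.move_to([x,y,.16],q)
print("guard",r.move_l([x,y,.059],vel=.08,guard=4))
gripper_to(.0,25); print(telemetry.current_opening(),telemetry.current_finger_force(),telemetry.current_ee_pos())
r.move_l([x,y,.15],vel=.1)
r.move_to([.5595,.239,.105],q); r.hold(.3)
print(telemetry.current_ee_pos(),telemetry.current_opening(),telemetry.current_wrist_force(),telemetry.current_t())
ims={c:vision.snapshot(c) for c in("top","side")}
for c in ims:
    for d in models.mark_of("marker_center",c)[:4]: print(c,d)
    for d in models.mark_of("round_socket",c)[:2]: print(c,"sock",d)
a=cv2.resize(ims["side"][200:360,215:415],None,fx=3,fy=3,interpolation=cv2.INTER_CUBIC)
cv2.imwrite("pics/crop3.png",a[:,:,::-1])
```

```text
-24 [-0.12  0.39  1.81 -0.    0.95  0.3 ]
-24 [ 0.29  0.45  1.66 -0.    1.03  0.71]
156 None
156 [ 0.29  0.45  1.66 -0.    1.03 -2.43]
guard False
0.025709103224577257 25.00011384487152 [0.54910743 0.00448977 0.0591923 ]
[0.55994046 0.23787793 0.10540374] 0.02532521242714449 [-0.10149517 -0.34202279 -0.8759017 ] 26.1667
top {'at': [0.5216, 0.1813, 0.028], 'score': 0.67}
top {'at': [0.5779, 0.0599, 0.0397], 'score': 0.56}
top {'at': [0.6389, -0.0082, 0.0359], 'score': 0.55}
top {'at': [0.5578, 0.2361, 0.0771], 'score': 0.47}
top sock {'at': [0.346, 0.2237, 0.0273], 'score': 0.77}
top sock {'at': [0.5585, 0.24, 0.0282], 'score': 0.74}
side {'at': [0.5604, 0.2396, 0.083], 'score': 0.77}
side sock {'at': [0.5564, 0.2401, 0.0286], 'score': 0.93}
side sock {'at': [0.346, 0.2289, 0.0297], 'score': 0.88}
```

View pics/crop3.png

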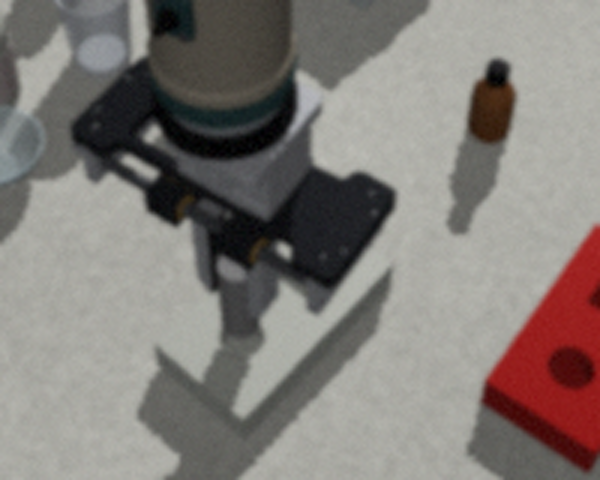

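The marker is held upright at crop (240,310), just above the round socket. I'll do a guarded insertion with a short spiral search.

Run:
```python
from h import *
s0=np.array([.559,.2393]); pts=[(0,0)]+[(k*np.cos(a),k*np.sin(a)) for k,n in((.0015,6),(.003,10),(.0045,12)) for a in np.linspace(0,2*np.pi,n,endpoint=False)]
for d in pts:
    x,y=s0+d
    r.move_l([x,y,.0915],vel=.06); r.hold(.1)
    hit=r.move_l([x,y,.084],vel=.03,guard=4)
    e=telemetry.current_ee_pos(); print(np.round(d,4),hit,np.round(e,4),np.round(telemetry.current_wrist_force(),1))
    if e[2]<.0855 or telemetry.current_t()>50: break
if e[2]<.0855:
    print(r.move_l([x,y,.0675],vel=.03,guard=5)); r.hold(.2)
print(telemetry.current_ee_pos(),telemetry.current_wrist_force(),telemetry.current_t())
```

```text
[0 0] False [0.5589 0.2393 0.0837] [ 0.5 -0.2 -0.9]
True
[0.55878896 0.23919129 0.06897682] [1.53391119 0.15761666 4.47064797] 28.0417
```

It went in first try and stopped at TCP z = 0.069, which is the expected home height. Release, retreat and verify.

Run:
```python
from h import *
gripper_to(.05); x,y,z=telemetry.current_ee_pos()
r.move_l([x,y,.17],vel=.1); r.move_to([.40,-.05,.28],Q(np.radians(-24))); r.hold(.3)
ims={c:vision.snapshot(c) for c in("top","side")}
for c in ims:
    for n in("marker_center","latch_pad"): 
        for d in models.mark_of(n,c)[:4]: print(c,n,d)
a=cv2.resize(ims["side"][130:350,175:415],None,fx=2.7,fy=2.7,interpolation=cv2.INTER_CUBIC)
cv2.imwrite("pics/crop4.png",a[:,:,::-1]); print(telemetry.current_t())
```

```text
top marker_center {'at': [0.6387, -0.007, 0.0392], 'score': 0.68}
top marker_center {'at': [0.557, -0.187, 0.0005], 'score': 0.68}
top marker_center {'at': [0.5731, 0.0578, 0.0414], 'score': 0.56}
top marker_center {'at': [0.5556, 0.2392, 0.0396], 'score': 0.49}
top latch_pad {'at': [0.538, -0.172, 0.0955], 'score': 0.78}
side marker_center {'at': [0.6369, -0.0093, 0.0377], 'score': 0.82}
side marker_center {'at': [0.5574, 0.2393, 0.0465], 'score': 0.81}
side marker_center {'at': [0.5728, 0.065, 0.0367], 'score': 0.5}
side latch_pad {'at': [0.5339, -0.1735, 0.0955], 'score': 0.79}
side latch_pad {'at': [0.5409, 0.21, -0.0025], 'score': 0.32}
31.7
```

View pics/crop4.png

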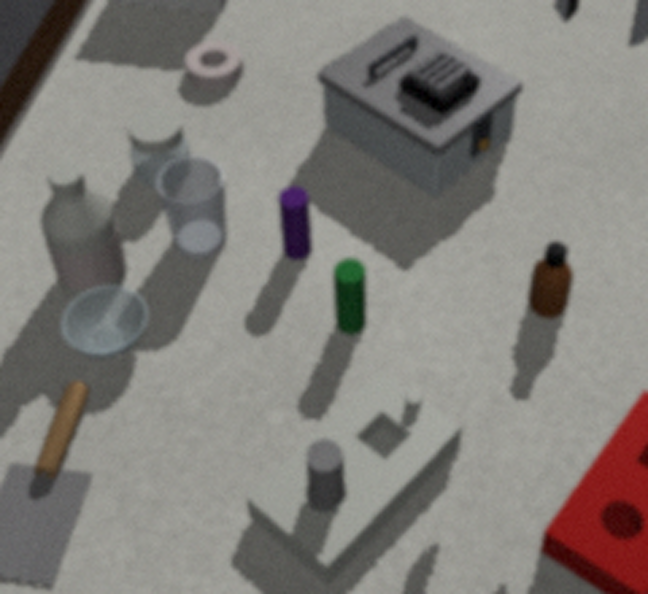

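The marker stands in the round socket at crop (325,475), centre height about 45 mm. The pad is still down and the other things are where they were.

```bash
python3 -c "
from plant import r
print(r.sign_off())"
```

```text
the job is handed in; nothing more can be done
None
```

The latch clicked down and stayed, with a highest measured force of about 7 N, so I stood the steel marker fully home in the white block's round socket and handed the job in.

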